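Put the mixed-up reagent bottles back into their own seats of the analyser's tray

TASK

After cleaning, the four reagent bottles were put back into the wrong coloured seats of the analyser's lift-out reagent tray. Move them until each of them stands upright in the seat of its cap's colour, parking a bottle in the empty dark-grey seat to make room on the way, and leave the wash bottle in the black seat where it is. The bottles are cold and filled: keep them upright and off the bench, and set each one down gently on its seat's floor rather than dropping it.

Things in the scene. Friction and masses are not known exactly. Their poses are not given: they have to be found in the camera images.
- blue_bottle: Loose reagent bottle: white round body 37 mm across and 54 mm tall, under a blue knurled screw cap 38 mm across and 26 mm tall; 80 mm tall overall, straight-sided, 55 to 115 g. Origin: centre of its underside; z points up along its axis. It starts upright in one of the four coloured seats, off-centre by up to 4 mm, turned at random.
- red_bottle: Loose reagent bottle: white round body 37 mm across and 54 mm tall, under a red knurled screw cap 38 mm across and 26 mm tall; 80 mm tall overall, straight-sided, 55 to 115 g. Origin: centre of its underside; z points up along its axis. It starts upright in one of the four coloured seats, off-centre by up to 4 mm, turned at random.
- yellow_bottle: Loose reagent bottle: white round body 37 mm across and 54 mm tall, under a yellow knurled screw cap 38 mm across and 26 mm tall; 80 mm tall overall, straight-sided, 55 to 115 g. Origin: centre of its underside; z points up along its axis. It starts upright in one of the four coloured seats, off-centre by up to 4 mm, turned at random.
- green_bottle: Loose reagent bottle: white round body 37 mm across and 54 mm tall, under a green knurled screw cap 38 mm across and 26 mm tall; 80 mm tall overall, straight-sided, 55 to 115 g. Origin: centre of its underside; z points up along its axis. It starts upright in one of the four coloured seats, off-centre by up to 4 mm, turned at random.
- blue_seat: Fixed blue seat, a shallow round dish for one bottle: 64 mm outside, 54 mm inside (8 mm of play all round a bottle), rim 14 mm and inner floor 4 mm above its underside. Origin: centre of its underside; z up. It stands on the reagent tray with its underside 12 mm above the bench, so a seated bottle's underside is 16 mm and its cap's top 96 mm above the bench.
- red_seat: Fixed red seat, a shallow round dish for one bottle: 64 mm outside, 54 mm inside (8 mm of play all round a bottle), rim 14 mm and inner floor 4 mm above its underside. Origin: centre of its underside; z up. It stands on the reagent tray with its underside 12 mm above the bench, so a seated bottle's underside is 16 mm and its cap's top 96 mm above the bench.
- yellow_seat: Fixed yellow seat, a shallow round dish for one bottle: 64 mm outside, 54 mm inside (8 mm of play all round a bottle), rim 14 mm and inner floor 4 mm above its underside. Origin: centre of its underside; z up. It stands on the reagent tray with its underside 12 mm above the bench, so a seated bottle's underside is 16 mm and its cap's top 96 mm above the bench.
- green_seat: Fixed green seat, a shallow round dish for one bottle: 64 mm outside, 54 mm inside (8 mm of play all round a bottle), rim 14 mm and inner floor 4 mm above its underside. Origin: centre of its underside; z up. It stands on the reagent tray with its underside 12 mm above the bench, so a seated bottle's underside is 16 mm and its cap's top 96 mm above the bench.
- free_seat: Fixed dark-grey seat, the same dish as the coloured ones (underside 12 mm above the bench); empty at the start. Origin: centre of its underside; z up. The six seats stand evenly, in any order, on a circle of 110 mm radius (neighbours 110 mm apart) on a fixed white round tray, 310 mm across with a 20 mm high rim.
- wash_bottle: Loose wash bottle, amber with a black cap, in the sixth, black seat; same size as the reagent bottles, 80 g. Origin: centre of its underside; z up. Inside the circle of seats: the tray's three-legged handle at its centre, top 76 mm above the bench, feet 112 mm across, and three vials 54 mm from the centre, tops 47 mm above the bench. Other bench gear within reach is below 130 mm.

How it is judged:
By the outcome, as a careful person would: the job done as asked, in the order asked, and still so for the second after the job is handed in, with the robot touching nothing.
It also fails if it takes over 96 s, if anything falls off the work surface, if the arm or the gripper's body presses on something with over 40 N, if the wrist force passes 120 N, or if a joint passes its speed limit or range.

ROBOT

A 6-joint arm with a two-finger parallel gripper is mounted at the origin on the work surface. World frame = base frame: x ahead of the robot, y to its left, z up, the work surface at z = 0. Lengths are in m, angles in rad, forces in N, time in s.
With the tool pointing down it reaches from about 0.375 to 0.9 m from the base axis. Payload 3.1 kg.
Tool frame: the origin (TCP) lies between the finger pads; the fingertips stand robot.finger_overhang ahead of it and the grasp point (between the pads) lies 3 mm ahead of it (robot.finger_overhang is the distance from the TCP to the fingertips, in m); z points along the fingers, y is the line along which they close (so a half turn about z gives the same grasp; the last joint's range is limited). The gripper opens to 87 mm and grips with 3 to 60 N. Pads are 19 mm wide; open, the fingers measure 117 mm over their backs; the gripper's body (75 mm by 190 mm) begins 51 mm behind the grasp point.
Start: joints at [-1.379, 0.527, 1.433, -0, 1.181, -0.178], TCP at [0.226, -0.582, 0.245] pointing down, gripper open.
Joint ranges: [-3.08, 3.08], [-0.75, 2.2], [0.22, 2.44], [-1.43, 4.57], [0, 2.65], [-2.85, 2.85]. Speed limits (rad/s): [2.79, 2.79, 3.14, 3.14, 3.14, 3.14].

INTERFACE

Orientations are given as a unit quaternion [x, y, z, w].
In Python, from rig import get_obs, vision, hand_in, nets, robot gives the robot as it stands.
- The arm moves only by the tool apply_moves, never from a script. Its argument "series" is a list of rows, each an object with "offset": the shift along the world's x, y, z in cm, a list of three; "rot": the turn, a rotation vector about the world's x, y, z in degrees, a list of three. A call has 1 to 20 rows; each row is the pose to reach, as a shift and turn from the pose commanded when the call began; what a row does not reach only later rows make up. A row lasts 1/10 s, in which the tool goes at most 50 mm and 8.59 degrees, less where a joint would pass 70% of its speed; a pose out of reach is approached as far as the arm can. A call with a gripper value outside its range is refused whole. "hand" is the opening, from 0 (shut) to 1 (fully open), set as the call begins (left out, the last holds). The fingers move at their own pace and stop on an object; "newtons" is the grip in N (left out, the last holds). Time passes only in rows, so rows that repeat a pose let the fingers close. It gives the time, the measured TCP pose, the force, the opening and the grip force at its end, in the units of the state.
- get_obs(): the state, without advancing time (a new reading comes with each control period).
- vision.camera(name): name is "scene" or "top"; returns the picture (420x560x3 uint8, red, green, blue); there is no depth.
- vision.calibration(name): a dict with "K" (3x3 intrinsics, pixels), "k1" (the pictures are not rectified: a ray, as slopes to the right and down, at radius r is drawn at 1 + k1 r^2 times it, then the intrinsics apply), "R" (3x3) and "t" (3): a world point X has camera coordinates R X + t. Camera axes: x right, y down, z forward; pixel columns grow to the right and rows downward; lengths in m; the calibration is good to about 2 mm. A picture is of the moment at which its call begins. calibration takes no time and is no camera call.
- hand_in(): hands the job in; it is judged then, once.
Trained networks look in the newest picture that a camera, given by its name, has taken for a name from the list of things; names that differ only in an ending like _2 or _b are one class to them, and where a whole thing is asked for, a point or a joint stands for the part that bears it (a point fixed in the world has none). Each returns a list of dicts, best first, with "conf" (0 to 1); they miss things now and then, are a little off and sometimes report something else, mostly with a low value. They report only what shows in the picture. A call takes as long as a camera call.
- nets.search_frame(camera, query): "centre" ([x, y, z] in m, in world coordinates, good to about 4 mm: the middle of the surface that is visible of it).
- nets.spot_point(camera, query): "centre" ([x, y, z] in m, in world coordinates, good to about 4 mm: a listed point, or the origin of a listed thing).
The state is a dict: "time": time; "q": joint angles; "joint_velocities": joint speeds; "joint_torque": joint torques, N m; "position": TCP position; "tool_rot": TCP orientation; "ft_force": force on the tool from outside, world axes, zero at the start; "moment": the same for the moment, N m; "grip_width": finger opening in m; "grip_force": force on a finger pad.
Only numpy, scipy, OpenCV 4.12 (cv2) and the standard library are available. Lean on these libraries where they do the work, as an engineer would, in place of code of your own. Each camera call takes 0.05 s, during which the arm holds its last target. There are 200 camera calls.

## Working session

There is one attempt and no reset: what is moved stays moved. The work goes in short steps, Python scripts to look and compute and a tool call to move; the robot and the scene stay as the last step left them, time stands still between calls to the robot, and variables do not carry over. Pictures are saved under pics/ and viewed, at most 14 in all, crops included, and the job is handed in when it is done.

Besides the shell and the picture viewer there is one more tool, called after "Emit:" as name(argument=value, ...), one argument or row to a line, values as JSON. apply_moves: Moves the arm, as the interface text tells. Its arguments: {"type":"object","properties":{"series":{"type":"array"},"hand":{"type":"number"},"newtons":{"type":"number"}},"required":["series"]}

```bash
mkdir -p pics; python3 - <<'E'
from rig import get_obs, vision, nets, robot
import cv2, numpy as np
for c in ["top","scene"]:
    cv2.imwrite(f"pics/{c}0.png", vision.camera(c)[:,:,::-1])
    for n in ["blue","red","yellow","green"]:
        for k in ["_bottle","_seat"]:
            r=nets.spot_point(c,n+k)
            print(c,n+k,[(np.round(d["centre"],3).tolist(),round(d["conf"],2)) for d in r[:3]])
    for q in ["free_seat","wash_bottle"]:
            r=nets.spot_point(c,q)
            print(c,q,[(np.round(d["centre"],3).tolist(),round(d["conf"],2)) for d in r[:3]])
    print({k:np.round(v,4).tolist() for k,v in vision.calibration(c).items()})
print(get_obs(), robot.finger_overhang)
E
```

```text
top blue_bottle []
top blue_seat [([0.561, 0.111, 0.011], 0.95)]
top red_bottle [([0.434, -0.028, 0.019], 0.78)]
top red_seat [([0.639, 0.038, 0.009], 0.91), ([0.458, 0.079, 0.01], 0.5)]
top yellow_bottle [([0.564, 0.112, 0.02], 0.84), ([0.637, 0.03, 0.019], 0.64)]
top yellow_seat [([0.431, -0.032, 0.012], 0.62)]
top green_bottle [([0.64, 0.034, 0.016], 0.8), ([0.433, -0.026, 0.014], 0.19)]
top green_seat [([0.458, 0.08, 0.011], 0.68)]
top free_seat [([0.614, -0.075, 0.008], 0.68)]
top wash_bottle [([0.515, -0.105, 0.016], 0.96)]
{'K': [[444.6352, 0.0, 273.6309], [0.0, 444.6352, 210.7283], [0.0, 0.0, 1.0]], 'k1': -0.0718, 'R': [[-0.0118, -0.9998, 0.0139], [-0.9819, 0.009, -0.189], [0.1889, -0.0158, -0.9819]], 't': [0.0367, 0.5599, 0.695]}
scene blue_bottle [([0.453, 0.084, 0.016], 0.71)]
scene blue_seat [([0.564, 0.11, 0.011], 0.79)]
scene red_bottle [([0.43, -0.024, 0.017], 0.84)]
scene red_seat [([0.643, 0.032, 0.008], 0.71), ([0.431, -0.03, 0.012], 0.52)]
scene yellow_bottle [([0.561, 0.114, 0.022], 0.92)]
scene yellow_seat [([0.429, -0.03, 0.016], 0.7), ([0.432, -0.032, 0.008], 0
[... 549 characters left out ...]
: 1.1, 'q': array([-1.37852369e+00,  5.27494453e-01,  1.43270507e+00,  8.61777866e-06,
        1.18138473e+00, -1.78509130e-01]), 'joint_velocities': array([ 0.00020406,  0.00191247,  0.00108055,  0.00170057, -0.0003762 ,
       -0.00086844]), 'joint_torque': array([-5.41280551e-04, -4.40029228e+01, -1.76986760e+01,  6.33904478e-02,
        5.04348124e-02, -1.80416765e-05]), 'position': array([ 0.22648544, -0.58249795,  0.24455019]), 'tool_rot': array([9.82864575e-01, 1.84329127e-01, 4.01512815e-06, 4.17516003e-06]), 'ft_force': array([-0.43713968,  0.31481174,  0.41851638]), 'moment': array([-0.03473974, -0.03504263,  0.01180376]), 'grip_force': 0.0, 'grip_width': 0.08687631134141499} 0.022
```

View pics/top0.png

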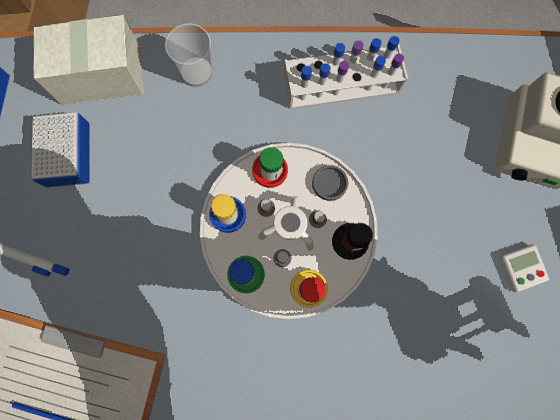

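View pics/scene0.png

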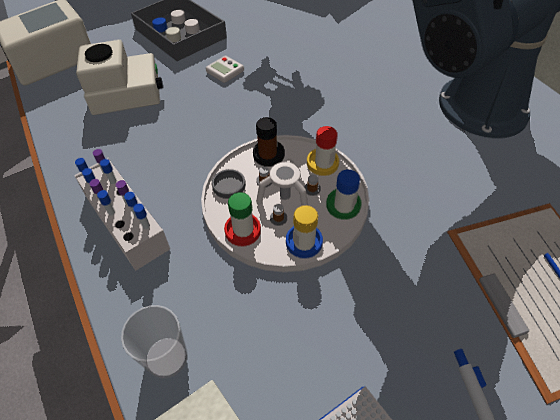

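The pictures agree with the nets: the green bottle is in the red seat (top view 271,160), yellow is in blue (224,207), blue is in green (243,270) and red is in yellow (313,289). The free seat is at (330,183) and the wash bottle at (352,241). Next I'll refine the seat positions with a hexagon fit and the cap positions by triangulation.

```bash
cat > h.py <<'E'
import numpy as np, cv2
from scipy.optimize import least_squares
from rig import vision
def proj(c,X):
    k=vision.calibration(c); P=np.asarray(X)@np.array(k["R"]).T+np.array(k["t"]); s=P[...,:2]/P[...,2:]
    s=s*(1+k["k1"]*(s**2).sum(-1,keepdims=True)); K=np.array(k["K"]); return s@K[:2,:2].T+K[:2,2]
H={"red":[(0,5),(174,180)],"yellow":[(22,32)],"green":[(50,80)],"blue":[(105,122)]}
th=np.linspace(0,2*np.pi,40)[:-1]
def capmask(c,n,xy,ztop=.096):
    img=vision.imgs[c]; hsv=cv2.cvtColor(img,cv2.COLOR_RGB2HSV)
    m=sum((cv2.inRange(hsv,(a,110,40),(b,255,255)) for a,b in H[n]),np.zeros(img.shape[:2],np.uint8))
    roi=np.zeros_like(m); u=proj(c,[xy[0],xy[1],ztop-.013]); cv2.circle(roi,tuple(int(v) for v in u),25,255,-1)
    return m&roi
def capsil(c,xy,ztop):
    P=np.concatenate([np.stack([xy[0]+.019*np.cos(th),xy[1]+.019*np.sin(th),0*th+z],1) for z in (ztop,ztop-.026)])
    return cv2.convexHull(proj(c,P).astype(np.float32))
def snap(): vision.imgs={c:vision.camera(c) for c in("top","scene")}
def cap(n,xy,ztop=.096):
    # fit cap silhouette centroid to the largest colour blob near it in each camera
    out={}
    for c in("top","scene"):
        m=capmask(c,n,xy,ztop); k,l,s,ce=cv2.connectedComponentsWithStats(m)
        # silhouette minus other-colour parts: choose blob overlapping most
        if k<2: continue
        i=1+np.argmax(s[1:,4])
        f=lambda p:(lambda M:np.array([M["m10"]/M["m00"],M["m01"]/M["m00"]]))(cv2.moments(capsil(c,p,ztop)))-ce[i]
        r=least_squares(f,xy,x_scale=.01,diff_step=1e-3); out[c]=(np.round(r.x,4).tolist(),int(s[i,4]),round(float(cv2.contourArea(capsil(c,r.x,ztop)))))
    return out
E
cat > m.py <<'E'
from h import *
from rig import nets
snap()
pts={"red":[],"blue":[],"green":[],"yellow":[],"wash":[],"free":[]}; order=list(["red","blue","green","yellow","wash","free"])
nom=np.array([[.641,.035],[.5625,.1105],[.4585,.0775],[.4305,-.031],[.5145,-.107],[.6155,-.074]])
for c in("top","scene"):
  for n in["red","blue","green","yellow","free"]:
    for d in nets.spot_point(c,n+"_seat"):
      p=np.array(d["centre"][:2]); i=order.index(n)
      if np.linalg.norm(p-nom[i])<.02: pts[n].append(p); print(c,n,p.round(4))
old={"red":[(.639,.038),(.643,.032)],"blue":[(.561,.111),(.564,.11)],"green":[(.458,.08),(.459,.075)],"yellow":[(.431,-.032),(.429,-.03)],"free":[(.614,-.075),(.617,-.073)]}
for k in old: pts[k]+=[np.array(v) for v in old[k]]
hexa=lambda p:np.array([[p[0]+.11*np.cos(p[2]+i*np.pi/3),p[1]+.11*np.sin(p[2]+i*np.pi/3)] for i in range(6)])
f=lambda p:np.concatenate([(hexa(p)[i]-q) for i,n in enumerate(order) for q in pts[n]]).ravel()
r=least_squares(f,[.537,.002,.31],loss="soft_l1",f_scale=.003); print(r.x, np.sqrt((f(r.x)**2).mean()))
S=dict(zip(order,hexa(r.x))); print({k:v.round(4).tolist() for k,v in S.items()})
for n,s in zip(["green","yellow","blue","red"],["red","blue","green","yellow"]): print(n,cap(n,S[s]))
for c in("top","scene"):
  im=cv2.resize(vision.imgs[c],None,fx=3,fy=3,interpolation=cv2.INTER_CUBIC)[:,:,::-1].copy()
  for s in S.values():
    for R in(.032,.027):
      P=np.stack([s[0]+R*np.cos(th),s[1]+R*np.sin(th),0*th+.026],1); cv2.polylines(im,[(proj(c,P)*3+1).astype(np.int32)],True,(255,0,255),1)
  P=np.stack([r.x[0]+.155*np.cos(th),r.x[1]+.155*np.sin(th),0*th+.02],1); cv2.polylines(im,[(proj(c,P)*3+1).astype(np.int32)],True,(255,255,0),1)
  u=proj(c,[r.x[0],r.x[1],.03])*3; x,y=int(u[0]),int(u[1]); cv2.imwrite(f"pics/{c}_fit.png",im[y-300:y+300,x-330:x+330])
E
python3 m.py
```

```text
top blue [0.5644 0.113 ]
top green [0.4585 0.0791]
top yellow [ 0.4299 -0.0297]
top free [ 0.6139 -0.0694]
scene red [0.6429 0.0334]
scene blue [0.5641 0.1116]
scene green [0.4558 0.0771]
scene yellow [ 0.4305 -0.0318]
scene free [ 0.6145 -0.0742]
[0.53643782 0.00244908 0.28681155] 0.0020131722094740676
{'red': [0.6419, 0.0336], 'blue': [0.5622, 0.1094], 'green': [0.4567, 0.0783], 'yellow': [0.4309, -0.0287], 'wash': [0.5106, -0.1045], 'free': [0.6161, -0.0734]}
green {'top': ([0.6402, 0.0348], 460, 506), 'scene': ([0.6402, 0.0307], 500, 552)}
yellow {'top': ([0.5621, 0.1123], 472, 508), 'scene': ([0.5601, 0.1049], 397, 573)}
blue {'top': ([0.4574, 0.0829], 473, 492), 'scene': ([0.4575, 0.0796], 472, 512)}
red {'top': ([0.4286, -0.0266], 495, 506), 'scene': ([0.4288, -0.0301], 413, 432)}
```

View pics/top_fit.png

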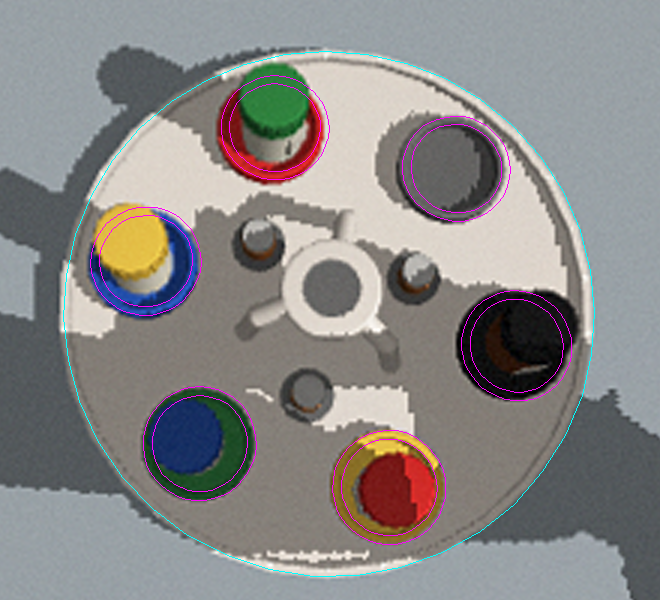

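View pics/scene_fit.png

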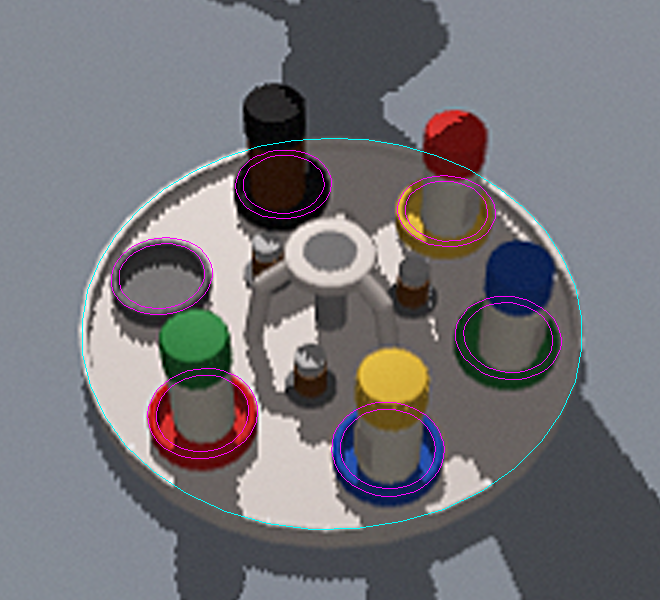

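The fit sits on the rims in both views to within 1–2 mm. In the top crop the free seat is at about (452,168) and the green cap at (273,100). The current yaw clears the neighbouring bottles and the handle at every seat, so I'll keep it.

Emit:
apply_moves(
  series=[
    {"offset":[4,6,0],"rot":[0,0,0]},
    {"offset":[8,12,0],"rot":[0,0,0]},
    {"offset":[11,16,0],"rot":[0,0,0]},
    {"offset":[14,20.5,0],"rot":[0,0,0]},
    {"offset":[16.5,25,0],"rot":[0,0,0]},
    {"offset":[19.5,29,0],"rot":[0,0,0]},
    {"offset":[22.5,33,0],"rot":[0,0,0]},
    {"offset":[25,37,0],"rot":[0,0,0]},
    {"offset":[28,41.5,0],"rot":[0,0,0]},
    {"offset":[31,46,0],"rot":[0,0,0]},
    {"offset":[33.5,50,0],"rot":[0,0,0]},
    {"offset":[36,54,0],"rot":[0,0,0]},
    {"offset":[38.5,57.5,0],"rot":[0,0,0]},
    {"offset":[40.5,60,0],"rot":[0,0,0]},
    {"offset":[41.4,61.5,0],"rot":[0,0,0]},
    {"offset":[41.4,61.5,0],"rot":[0,0,0]},
    {"offset":[41.4,61.5,0],"rot":[0,0,0]},
    {"offset":[41.4,61.5,0],"rot":[0,0,0]},
    {"offset":[41.4,61.5,0],"rot":[0,0,0]},
  ],
  hand=0.78,
  newtons=20,
)

```text
time: 3.6
position: [0.6398, 0.0312, 0.2446]
tool_rot: [0.983, 0.183, -0.0, 0.0]
ft_force: [-1.0, -0.2, 0.5]
grip_width: 0.0679
grip_force: 0.0
```

Emit:
apply_moves(
  series=[
    {"offset":[0,0,-3],"rot":[0,0,0]},
    {"offset":[0,0,-6],"rot":[0,0,0]},
    {"offset":[0,0,-9],"rot":[0,0,0]},
    {"offset":[0,0,-11],"rot":[0,0,0]},
    {"offset":[0,0,-13],"rot":[0,0,0]},
    {"offset":[0,0,-14.5],"rot":[0,0,0]},
    {"offset":[0,0,-15.5],"rot":[0,0,0]},
    {"offset":[0,0,-15.8],"rot":[0,0,0]},
    {"offset":[0,0,-15.8],"rot":[0,0,0]},
    {"offset":[0,0,-15.8],"rot":[0,0,0]},
  ],
)

```text
time: 4.6
position: [0.6412, 0.0324, 0.0875]
tool_rot: [0.983, 0.184, 0.001, 0.0]
ft_force: [0.1, 0.5, 0.1]
grip_width: 0.0678
grip_force: 0.0
```

Emit:
apply_moves(
  series=[
    {"offset":[0,0,0],"rot":[0,0,0]},
    {"offset":[0,0,0],"rot":[0,0,0]},
    {"offset":[0,0,0],"rot":[0,0,0]},
    {"offset":[0,0,0],"rot":[0,0,0]},
    {"offset":[0,0,0],"rot":[0,0,0]},
    {"offset":[0,0,0],"rot":[0,0,0]},
    {"offset":[0,0,0],"rot":[0,0,0]},
    {"offset":[0,0,0],"rot":[0,0,0]},
  ],
  hand=0,
)

```text
time: 5.4
position: [0.6405, 0.0326, 0.0866]
tool_rot: [0.983, 0.184, 0.0, -0.0]
ft_force: [-0.0, 0.9, 0.6]
grip_width: 0.0374
grip_force: 20.0
```

Emit:
apply_moves(
  series=[
    {"offset":[0,0,0.5],"rot":[0,0,0]},
    {"offset":[0,0,1.5],"rot":[0,0,0]},
    {"offset":[0,0,3.5],"rot":[0,0,0]},
    {"offset":[0,0,5.5],"rot":[0,0,0]},
    {"offset":[0,0,7.5],"rot":[0,0,0]},
    {"offset":[0,0,9.5],"rot":[0,0,0]},
    {"offset":[0,0,10.7],"rot":[0,0,0]},
    {"offset":[0,-0.5,11],"rot":[0,0,0]},
    {"offset":[-0.4,-1.7,11],"rot":[0,0,0]},
    {"offset":[-0.8,-3.5,11],"rot":[0,0,0]},
    {"offset":[-1.2,-5.3,11],"rot":[0,0,0]},
    {"offset":[-1.6,-7.1,11],"rot":[0,0,0]},
    {"offset":[-2,-8.9,11],"rot":[0,0,0]},
    {"offset":[-2.3,-10,11],"rot":[0,0,0]},
    {"offset":[-2.4,-10.6,11],"rot":[0,0,0]},
    {"offset":[-2.4,-10.6,11],"rot":[0,0,0]},
    {"offset":[-2.4,-10.6,11],"rot":[0,0,0]},
    {"offset":[-2.4,-10.6,11],"rot":[0,0,0]},
  ],
)

```text
time: 7.2
position: [0.6166, -0.0727, 0.1966]
tool_rot: [0.983, 0.185, 0.0, -0.0]
ft_force: [0.8, 0.2, -1.0]
grip_width: 0.0373
grip_force: 20.0
```

```bash
python3 - <<'E'
from h import *
from rig import get_obs
snap(); o=get_obs(); print(o["position"].round(4),o["grip_width"],o["ft_force"])
p=o["position"]; print(cap("green",p[:2],.096+.11))
cv2.imwrite("pics/s2.png",cv2.resize(vision.imgs["scene"][100:290,170:400],None,fx=3,fy=3)[:,:,::-1])
E
```

```text
[ 0.6166 -0.0727  0.1966] 0.037531031467821926 [-0.10826256 -0.16662061  0.20785251]
{'scene': ([0.625, -0.072], 274, 591)}
```

View pics/s2.png

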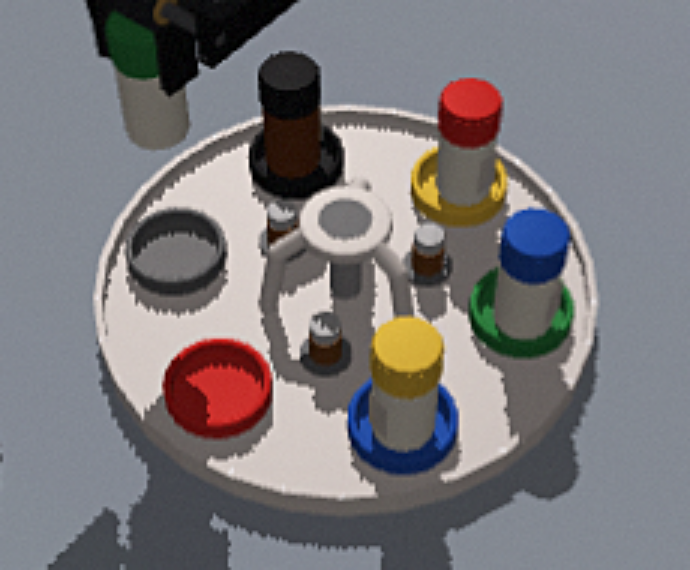

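The bottle hangs upright at crop (150,90), above the free seat at (175,250). I'll lower it.

Emit:
apply_moves(
  series=[
    {"offset":[0,0,-1],"rot":[0,0,0]},
    {"offset":[0,0,-3],"rot":[0,0,0]},
    {"offset":[0,0,-5],"rot":[0,0,0]},
    {"offset":[0,0,-7],"rot":[0,0,0]},
    {"offset":[0,0,-8.5],"rot":[0,0,0]},
    {"offset":[0,0,-9.5],"rot":[0,0,0]},
    {"offset":[0,0,-10],"rot":[0,0,0]},
    {"offset":[0,0,-10.3],"rot":[0,0,0]},
    {"offset":[0,0,-10.6],"rot":[0,0,0]},
    {"offset":[0,0,-10.8],"rot":[0,0,0]},
    {"offset":[0,0,-10.9],"rot":[0,0,0]},
    {"offset":[0,0,-11],"rot":[0,0,0]},
    {"offset":[0,0,-11],"rot":[0,0,0]},
    {"offset":[0,0,-11],"rot":[0,0,0]},
  ],
)

```text
time: 8.7
position: [0.6166, -0.0735, 0.0867]
tool_rot: [0.983, 0.184, 0.0, 0.0]
ft_force: [-0.2, 0.5, -1.3]
grip_width: 0.0375
grip_force: 20.0
```

Emit:
apply_moves(
  series=[
    {"offset":[0,0,0],"rot":[0,0,0]},
    {"offset":[0,0,0],"rot":[0,0,0]},
    {"offset":[0,0,0],"rot":[0,0,0]},
    {"offset":[0,0,0],"rot":[0,0,0]},
    {"offset":[0,0,0],"rot":[0,0,0]},
    {"offset":[0,0,0],"rot":[0,0,0]},
  ],
  hand=0.78,
)

```text
time: 9.3
position: [0.6165, -0.0735, 0.0866]
tool_rot: [0.983, 0.184, 0.0, 0.0]
ft_force: [0.4, -0.0, 0.3]
grip_width: 0.0667
grip_force: 0.0
```

Emit:
apply_moves(
  series=[
    {"offset":[0,0,1],"rot":[0,0,0]},
    {"offset":[0,0,3],"rot":[0,0,0]},
    {"offset":[0,0,6],"rot":[0,0,0]},
    {"offset":[0,0,9],"rot":[0,0,0]},
    {"offset":[-1.5,0.4,10.5],"rot":[0,0,0]},
    {"offset":[-4.5,1.1,11],"rot":[0,0,0]},
    {"offset":[-8,1.9,11],"rot":[0,0,0]},
    {"offset":[-11.5,2.8,11],"rot":[0,0,0]},
    {"offset":[-14.5,3.5,11],"rot":[0,0,0]},
    {"offset":[-17,4.1,11],"rot":[0,0,0]},
    {"offset":[-18.4,4.4,11],"rot":[0,0,0]},
    {"offset":[-18.8,4.5,11],"rot":[0,0,0]},
    {"offset":[-18.8,4.5,11],"rot":[0,0,0]},
    {"offset":[-18.8,4.5,11],"rot":[0,0,0]},
    {"offset":[-18.8,4.5,11],"rot":[0,0,0]},
  ],
)

```text
time: 10.8
position: [0.4298, -0.029, 0.1968]
tool_rot: [0.983, 0.184, 0.001, 0.0]
ft_force: [0.2, 1.1, -0.5]
grip_width: 0.0678
grip_force: 0.0
```

```bash
python3 - <<'E'
from h import *
from rig import get_obs
snap(); o=get_obs(); print(o["position"].round(4),o["grip_width"])
print("green",cap("green",[.6161,-.0734]));print("red",cap("red",[.4287,-.0283]))
E
```

```text
[ 0.4293 -0.0288  0.1965] 0.06788217482709931
green {'top': ([0.6162, -0.0711], 470, 513), 'scene': ([0.6168, -0.0759], 409, 468)}
red {'scene': ([0.4286, -0.0301], 415, 431)}
```

Emit:
apply_moves(
  series=[
    {"offset":[0,0,-2],"rot":[0,0,0]},
    {"offset":[0,0,-5],"rot":[0,0,0]},
    {"offset":[0,0,-7.5],"rot":[0,0,0]},
    {"offset":[0,0,-9.5],"rot":[0,0,0]},
    {"offset":[0,0,-10.5],"rot":[0,0,0]},
    {"offset":[0,0,-11],"rot":[0,0,0]},
    {"offset":[0,0,-11],"rot":[0,0,0]},
    {"offset":[0,0,-11],"rot":[0,0,0]},
  ],
)

```text
time: 11.7
position: [0.4291, -0.0287, 0.0871]
tool_rot: [0.983, 0.184, 0.001, 0.0]
ft_force: [-0.3, 0.7, 0.2]
grip_width: 0.0682
grip_force: 0.0
```

Emit:
apply_moves(
  series=[
    {"offset":[0,0,0],"rot":[0,0,0]},
    {"offset":[0,0,0],"rot":[0,0,0]},
    {"offset":[0,0,0],"rot":[0,0,0]},
    {"offset":[0,0,0],"rot":[0,0,0]},
    {"offset":[0,0,0],"rot":[0,0,0]},
    {"offset":[0,0,0],"rot":[0,0,0]},
    {"offset":[0,0,0],"rot":[0,0,0]},
    {"offset":[0,0,0],"rot":[0,0,0]},
  ],
  hand=0,
)

```text
time: 12.5
position: [0.4286, -0.0285, 0.0867]
tool_rot: [0.983, 0.184, 0.0, 0.0]
ft_force: [-0.2, 0.8, 4.5]
grip_width: 0.0373
grip_force: 20.0
```

Emit:
apply_moves(
  series=[
    {"offset":[0,0,0.5],"rot":[0,0,0]},
    {"offset":[0,0,1.5],"rot":[0,0,0]},
    {"offset":[0,0,3.5],"rot":[0,0,0]},
    {"offset":[0,0,5.5],"rot":[0,0,0]},
    {"offset":[0,0,7.5],"rot":[0,0,0]},
    {"offset":[0,0,9.5],"rot":[0,0,0]},
    {"offset":[0.2,0,10.7],"rot":[0,0,0]},
    {"offset":[1,0.3,11],"rot":[0,0,0]},
    {"offset":[2.7,0.8,11],"rot":[0,0,0]},
    {"offset":[5,1.5,11],"rot":[0,0,0]},
    {"offset":[7.5,2.2,11],"rot":[0,0,0]},
    {"offset":[10,2.9,11],"rot":[0,0,0]},
    {"offset":[12.5,3.6,11],"rot":[0,0,0]},
    {"offset":[15,4.4,11],"rot":[0,0,0]},
    {"offset":[17.5,5.1,11],"rot":[0,0,0]},
    {"offset":[19.5,5.7,11],"rot":[0,0,0]},
    {"offset":[20.8,6.1,11],"rot":[0,0,0]},
    {"offset":[21.3,6.2,11],"rot":[0,0,0]},
    {"offset":[21.3,6.2,11],"rot":[0,0,0]},
    {"offset":[21.3,6.2,11],"rot":[0,0,0]},
  ],
)

```text
time: 14.5
position: [0.6405, 0.0336, 0.196]
tool_rot: [0.983, 0.184, -0.001, -0.0]
ft_force: [0.4, 0.2, -1.4]
grip_width: 0.0372
grip_force: 20.0
```

Emit:
apply_moves(
  series=[
    {"offset":[0,0,0],"rot":[0,0,0]},
    {"offset":[0,0,-1],"rot":[0,0,0]},
    {"offset":[0,0,-3],"rot":[0,0,0]},
    {"offset":[0,0,-5],"rot":[0,0,0]},
    {"offset":[0,0,-7],"rot":[0,0,0]},
    {"offset":[0,0,-8.5],"rot":[0,0,0]},
    {"offset":[0,0,-9.5],"rot":[0,0,0]},
    {"offset":[0,0,-10],"rot":[0,0,0]},
    {"offset":[0,0,-10.3],"rot":[0,0,0]},
    {"offset":[0,0,-10.6],"rot":[0,0,0]},
    {"offset":[0,0,-10.8],"rot":[0,0,0]},
    {"offset":[0,0,-10.9],"rot":[0,0,0]},
    {"offset":[0,0,-11],"rot":[0,0,0]},
    {"offset":[0,0,-11],"rot":[0,0,0]},
    {"offset":[0,0,-11],"rot":[0,0,0]},
  ],
)

```text
time: 16.0
position: [0.6417, 0.0335, 0.0868]
tool_rot: [0.983, 0.184, 0.0, 0.0]
ft_force: [0.2, 0.6, 0.3]
grip_width: 0.0373
grip_force: 20.0
```

Emit:
apply_moves(
  series=[
    {"offset":[0,0,0],"rot":[0,0,0]},
    {"offset":[0,0,0],"rot":[0,0,0]},
    {"offset":[0,0,0],"rot":[0,0,0]},
    {"offset":[0,0,0],"rot":[0,0,0]},
    {"offset":[0,0,0],"rot":[0,0,0]},
    {"offset":[0,0,0],"rot":[0,0,0]},
  ],
  hand=0.78,
)

```text
time: 16.6
position: [0.6415, 0.0335, 0.0866]
tool_rot: [0.983, 0.184, 0.0, -0.0]
ft_force: [0.3, 0.1, 0.2]
grip_width: 0.0666
grip_force: 0.0
```

Emit:
apply_moves(
  series=[
    {"offset":[0,0,1],"rot":[0,0,0]},
    {"offset":[0,0,3],"rot":[0,0,0]},
    {"offset":[0,0,6],"rot":[0,0,0]},
    {"offset":[0,0,9],"rot":[0,0,0]},
    {"offset":[-1,1,10.5],"rot":[0,0,0]},
    {"offset":[-3,2.9,11],"rot":[0,0,0]},
    {"offset":[-5,4.8,11],"rot":[0,0,0]},
    {"offset":[-7,6.7,11],"rot":[0,0,0]},
    {"offset":[-8,7.7,11],"rot":[0,0,0]},
    {"offset":[-8,7.7,11],"rot":[0,0,0]},
    {"offset":[-8,7.7,11],"rot":[0,0,0]},
    {"offset":[-8,7.7,11],"rot":[0,0,0]},
  ],
)

```text
time: 17.8
position: [0.5628, 0.1098, 0.1966]
tool_rot: [0.983, 0.184, 0.001, 0.0]
ft_force: [0.3, -0.0, -0.3]
grip_width: 0.0675
grip_force: 0.0
```

```bash
python3 - <<'E'
from h import *
from rig import get_obs
snap(); o=get_obs(); print(o["position"].round(4),o["grip_width"])
print("red",cap("red",[.6419,.0336]));print("yellow",cap("yellow",[.562,.11]))
cv2.imwrite("pics/s3.png",cv2.resize(vision.imgs["scene"][60:300,170:430],None,fx=2.5,fy=2.5)[:,:,::-1])
E
```

```text
[0.5625 0.1097 0.1964] 0.06770787666829035
red {'top': ([0.6032, 0.0256], 15, 504), 'scene': ([0.6419, 0.0315], 535, 553)}
yellow {'scene': ([0.5599, 0.1057], 413, 574)}
```

View pics/s3.png

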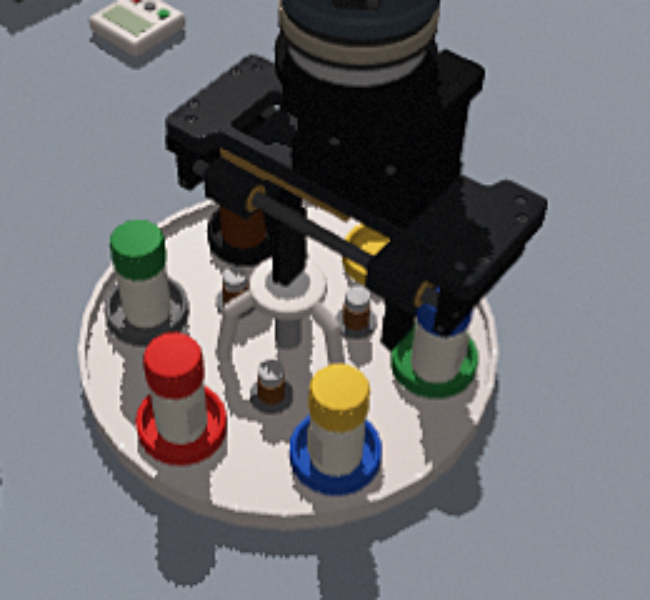

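Red is in the red seat at (175,390) and green is in the free seat at (140,265), both upright. The gripper is above yellow.

Emit:
apply_moves(
  series=[
    {"offset":[0,0,-2],"rot":[0,0,0]},
    {"offset":[0,0,-5],"rot":[0,0,0]},
    {"offset":[0,0,-7.5],"rot":[0,0,0]},
    {"offset":[0,0,-9.5],"rot":[0,0,0]},
    {"offset":[0,0,-10.5],"rot":[0,0,0]},
    {"offset":[0,0,-11],"rot":[0,0,0]},
    {"offset":[0,0,-11],"rot":[0,0,0]},
    {"offset":[0,0,-11],"rot":[0,0,0]},
  ],
)

```text
time: 18.7
position: [0.5623, 0.1104, 0.0873]
tool_rot: [0.983, 0.184, 0.001, 0.0]
ft_force: [-0.4, 0.1, -0.8]
grip_width: 0.0676
grip_force: 0.0
```

Emit:
apply_moves(
  series=[
    {"offset":[0,0,0],"rot":[0,0,0]},
    {"offset":[0,0,0],"rot":[0,0,0]},
    {"offset":[0,0,0],"rot":[0,0,0]},
    {"offset":[0,0,0],"rot":[0,0,0]},
    {"offset":[0,0,0],"rot":[0,0,0]},
    {"offset":[0,0,0],"rot":[0,0,0]},
    {"offset":[0,0,0],"rot":[0,0,0]},
    {"offset":[0,0,0],"rot":[0,0,0]},
  ],
  hand=0,
)

```text
time: 19.5
position: [0.5616, 0.1106, 0.0867]
tool_rot: [0.983, 0.184, 0.0, -0.0]
ft_force: [-0.0, 0.9, 2.3]
grip_width: 0.0375
grip_force: 20.0
```

Emit:
apply_moves(
  series=[
    {"offset":[0,0,0.5],"rot":[0,0,0]},
    {"offset":[0,0,1.5],"rot":[0,0,0]},
    {"offset":[0,0,3.5],"rot":[0,0,0]},
    {"offset":[0,0,5.5],"rot":[0,0,0]},
    {"offset":[0,0,7.5],"rot":[0,0,0]},
    {"offset":[0,0,9.5],"rot":[0,0,0]},
    {"offset":[0,0,10.7],"rot":[0,0,0]},
    {"offset":[-0.5,-0.5,11],"rot":[0,0,0]},
    {"offset":[-1.7,-1.8,11],"rot":[0,0,0]},
    {"offset":[-3.3,-3.5,11],"rot":[0,0,0]},
    {"offset":[-5,-5.3,11],"rot":[0,0,0]},
    {"offset":[-6.7,-7.1,11],"rot":[0,0,0]},
    {"offset":[-8.4,-8.9,11],"rot":[0,0,0]},
    {"offset":[-10.1,-10.7,11],"rot":[0,0,0]},
    {"offset":[-11.7,-12.4,11],"rot":[0,0,0]},
    {"offset":[-12.7,-13.5,11],"rot":[0,0,0]},
    {"offset":[-13.1,-13.9,11],"rot":[0,0,0]},
    {"offset":[-13.1,-13.9,11],"rot":[0,0,0]},
    {"offset":[-13.1,-13.9,11],"rot":[0,0,0]},
  ],
)

```text
time: 21.4
position: [0.4308, -0.0284, 0.1964]
tool_rot: [0.983, 0.184, 0.0, -0.0]
ft_force: [-0.1, -0.2, 0.0]
grip_width: 0.0376
grip_force: 20.0
```

Emit:
apply_moves(
  series=[
    {"offset":[0,0,0],"rot":[0,0,0]},
    {"offset":[0,0,-1],"rot":[0,0,0]},
    {"offset":[0,0,-3],"rot":[0,0,0]},
    {"offset":[0,0,-5],"rot":[0,0,0]},
    {"offset":[0,0,-7],"rot":[0,0,0]},
    {"offset":[0,0,-8.5],"rot":[0,0,0]},
    {"offset":[0,0,-9.5],"rot":[0,0,0]},
    {"offset":[0,0,-10],"rot":[0,0,0]},
    {"offset":[0,0,-10.3],"rot":[0,0,0]},
    {"offset":[0,0,-10.6],"rot":[0,0,0]},
    {"offset":[0,0,-10.8],"rot":[0,0,0]},
    {"offset":[0,0,-10.9],"rot":[0,0,0]},
    {"offset":[0,0,-11],"rot":[0,0,0]},
    {"offset":[0,0,-11],"rot":[0,0,0]},
    {"offset":[0,0,-11],"rot":[0,0,0]},
  ],
)

```text
time: 22.9
position: [0.4306, -0.0285, 0.0867]
tool_rot: [0.983, 0.184, 0.0, 0.0]
ft_force: [-0.4, 0.4, 0.0]
grip_width: 0.0375
grip_force: 20.0
```

Emit:
apply_moves(
  series=[
    {"offset":[0,0,0],"rot":[0,0,0]},
    {"offset":[0,0,0],"rot":[0,0,0]},
    {"offset":[0,0,0],"rot":[0,0,0]},
    {"offset":[0,0,0],"rot":[0,0,0]},
    {"offset":[0,0,0],"rot":[0,0,0]},
    {"offset":[0,0,0],"rot":[0,0,0]},
  ],
  hand=0.78,
)

```text
time: 23.5
position: [0.4305, -0.0285, 0.0865]
tool_rot: [0.983, 0.184, -0.0, -0.0]
ft_force: [0.3, -0.4, 0.1]
grip_width: 0.0672
grip_force: 0.0
```

Emit:
apply_moves(
  series=[
    {"offset":[0,0,1],"rot":[0,0,0]},
    {"offset":[0,0,3],"rot":[0,0,0]},
    {"offset":[0,0,6],"rot":[0,0,0]},
    {"offset":[0,0,9],"rot":[0,0,0]},
    {"offset":[0.2,1,10.5],"rot":[0,0,0]},
    {"offset":[0.9,3.5,11],"rot":[0,0,0]},
    {"offset":[1.6,6.5,11],"rot":[0,0,0]},
    {"offset":[2.3,9.3,11],"rot":[0,0,0]},
    {"offset":[2.7,10.6,11],"rot":[0,0,0]},
    {"offset":[2.7,10.9,11],"rot":[0,0,0]},
    {"offset":[2.7,10.9,11],"rot":[0,0,0]},
    {"offset":[2.7,10.9,11],"rot":[0,0,0]},
  ],
)

```text
time: 24.7
position: [0.4571, 0.0797, 0.1965]
tool_rot: [0.983, 0.184, -0.0, 0.0]
ft_force: [-0.1, -0.2, -0.7]
grip_width: 0.0682
grip_force: 0.0
```

```bash
python3 - <<'E'
from h import *
from rig import get_obs
snap(); o=get_obs(); print(o["position"].round(4),o["grip_width"])
print("yellow",cap("yellow",[.4309,-.0287]));print("blue",cap("blue",[.4575,.081]))
E
```

```text
[0.4573 0.0796 0.1965] 0.06774790419959703
yellow {'top': ([0.4306, -0.0249], 881, 505), 'scene': ([0.4284, -0.036], 190, 428)}
blue {'scene': ([0.4573, 0.0795], 470, 512)}
```

Emit:
apply_moves(
  series=[
    {"offset":[0,0,-2],"rot":[0,0,0]},
    {"offset":[0,0,-5],"rot":[0,0,0]},
    {"offset":[0,0,-7.5],"rot":[0,0,0]},
    {"offset":[0,0,-9.5],"rot":[0,0,0]},
    {"offset":[0,0,-10.5],"rot":[0,0,0]},
    {"offset":[0,0,-11],"rot":[0,0,0]},
    {"offset":[0,0,-11],"rot":[0,0,0]},
    {"offset":[0,0,-11],"rot":[0,0,0]},
  ],
)

```text
time: 25.6
position: [0.458, 0.0804, 0.0872]
tool_rot: [0.983, 0.184, 0.001, 0.0]
ft_force: [0.4, 0.0, 0.7]
grip_width: 0.0676
grip_force: 0.0
```

Emit:
apply_moves(
  series=[
    {"offset":[0,0,0],"rot":[0,0,0]},
    {"offset":[0,0,0],"rot":[0,0,0]},
    {"offset":[0,0,0],"rot":[0,0,0]},
    {"offset":[0,0,0],"rot":[0,0,0]},
    {"offset":[0,0,0],"rot":[0,0,0]},
    {"offset":[0,0,0],"rot":[0,0,0]},
    {"offset":[0,0,0],"rot":[0,0,0]},
    {"offset":[0,0,0],"rot":[0,0,0]},
  ],
  hand=0,
)

```text
time: 26.4
position: [0.4575, 0.0806, 0.0867]
tool_rot: [0.983, 0.184, 0.0, -0.0]
ft_force: [-0.0, 1.8, 3.5]
grip_width: 0.0372
grip_force: 20.0
```

Blue goes to the blue seat (.5622, .1094), so dx is 10.5 and dy is 2.9.

Emit:
apply_moves(
  series=[
    {"offset":[0,0,0.5],"rot":[0,0,0]},
    {"offset":[0,0,1.5],"rot":[0,0,0]},
    {"offset":[0,0,3.5],"rot":[0,0,0]},
    {"offset":[0,0,5.5],"rot":[0,0,0]},
    {"offset":[0,0,7.5],"rot":[0,0,0]},
    {"offset":[0,0,9.5],"rot":[0,0,0]},
    {"offset":[0,0,10.7],"rot":[0,0,0]},
    {"offset":[0.5,0.1,11],"rot":[0,0,0]},
    {"offset":[1.7,0.5,11],"rot":[0,0,0]},
    {"offset":[3.5,1,11],"rot":[0,0,0]},
    {"offset":[5.3,1.5,11],"rot":[0,0,0]},
    {"offset":[7.1,2,11],"rot":[0,0,0]},
    {"offset":[8.9,2.5,11],"rot":[0,0,0]},
    {"offset":[10,2.8,11],"rot":[0,0,0]},
    {"offset":[10.5,2.9,11],"rot":[0,0,0]},
    {"offset":[10.5,2.9,11],"rot":[0,0,0]},
    {"offset":[10.5,2.9,11],"rot":[0,0,0]},
  ],
)

```text
time: 28.1
position: [0.5615, 0.1094, 0.196]
tool_rot: [0.983, 0.184, -0.001, -0.0]
ft_force: [0.1, 0.6, -1.0]
grip_width: 0.0376
grip_force: 20.0
```

Emit:
apply_moves(
  series=[
    {"offset":[0,0,0],"rot":[0,0,0]},
    {"offset":[0,0,-1],"rot":[0,0,0]},
    {"offset":[0,0,-3],"rot":[0,0,0]},
    {"offset":[0,0,-5],"rot":[0,0,0]},
    {"offset":[0,0,-7],"rot":[0,0,0]},
    {"offset":[0,0,-8.5],"rot":[0,0,0]},
    {"offset":[0,0,-9.5],"rot":[0,0,0]},
    {"offset":[0,0,-10],"rot":[0,0,0]},
    {"offset":[0,0,-10.3],"rot":[0,0,0]},
    {"offset":[0,0,-10.6],"rot":[0,0,0]},
    {"offset":[0,0,-10.8],"rot":[0,0,0]},
    {"offset":[0,0,-10.9],"rot":[0,0,0]},
    {"offset":[0,0,-11],"rot":[0,0,0]},
    {"offset":[0,0,-11],"rot":[0,0,0]},
    {"offset":[0,0,-11],"rot":[0,0,0]},
  ],
)

```text
time: 29.6
position: [0.5627, 0.1095, 0.0868]
tool_rot: [0.983, 0.184, 0.0, 0.0]
ft_force: [-0.0, -0.1, -0.7]
grip_width: 0.0374
grip_force: 20.0
```

Emit:
apply_moves(
  series=[
    {"offset":[0,0,0],"rot":[0,0,0]},
    {"offset":[0,0,0],"rot":[0,0,0]},
    {"offset":[0,0,0],"rot":[0,0,0]},
    {"offset":[0,0,0],"rot":[0,0,0]},
    {"offset":[0,0,0],"rot":[0,0,0]},
    {"offset":[0,0,0],"rot":[0,0,0]},
  ],
  hand=0.78,
)

```text
time: 30.2
position: [0.5625, 0.1095, 0.0866]
tool_rot: [0.983, 0.184, 0.0, -0.0]
ft_force: [-1.2, -0.6, -0.4]
grip_width: 0.0667
grip_force: 0.0
```

Next is green at (.6165, -.0735): dx 5.4, dy -18.3.

Emit:
apply_moves(
  series=[
    {"offset":[0,0,1],"rot":[0,0,0]},
    {"offset":[0,0,3],"rot":[0,0,0]},
    {"offset":[0,0,6],"rot":[0,0,0]},
    {"offset":[0,0,9],"rot":[0,0,0]},
    {"offset":[0.3,-1,10.5],"rot":[0,0,0]},
    {"offset":[1.2,-4,11],"rot":[0,0,0]},
    {"offset":[2.2,-7.5,11],"rot":[0,0,0]},
    {"offset":[3.2,-11,11],"rot":[0,0,0]},
    {"offset":[4.2,-14.5,11],"rot":[0,0,0]},
    {"offset":[5.1,-17.2,11],"rot":[0,0,0]},
    {"offset":[5.4,-18.3,11],"rot":[0,0,0]},
    {"offset":[5.4,-18.3,11],"rot":[0,0,0]},
    {"offset":[5.4,-18.3,11],"rot":[0,0,0]},
    {"offset":[5.4,-18.3,11],"rot":[0,0,0]},
  ],
)

```text
time: 31.6
position: [0.6158, -0.0717, 0.1966]
tool_rot: [0.983, 0.185, -0.0, -0.0]
ft_force: [-0.1, 0.3, 0.3]
grip_width: 0.0677
grip_force: 0.0
```

```bash
python3 - <<'E'
from h import *
from rig import get_obs
snap(); o=get_obs(); print(o["position"].round(4),o["grip_width"])
print("blue",cap("blue",[.5622,.1094]));print("green",cap("green",[.6165,-.0735]))
cv2.imwrite("pics/s4.png",cv2.resize(vision.imgs["scene"][60:300,170:430],None,fx=2.5,fy=2.5)[:,:,::-1])
E
```

```text
[ 0.616  -0.0719  0.1966] 0.06811111552311089
blue {'top': ([0.5528, 0.1071], 928, 506), 'scene': ([0.5659, 0.1124], 644, 582)}
green {'scene': ([0.6167, -0.0758], 412, 468)}
```

View pics/s4.png

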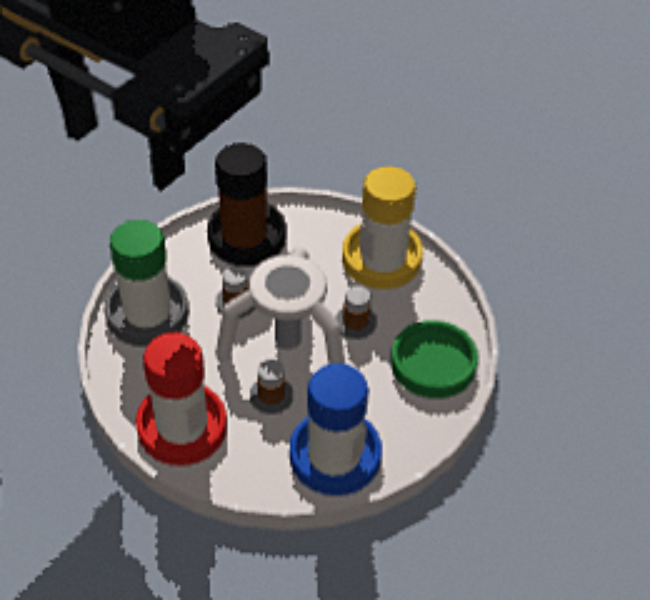

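Yellow (385,230), blue (337,430) and red (180,400) all stand upright in their own seats. Green waits in the free seat (145,275), and the green seat (435,358) is empty.

Emit:
apply_moves(
  series=[
    {"offset":[0,0,-2],"rot":[0,0,0]},
    {"offset":[0,0,-5],"rot":[0,0,0]},
    {"offset":[0,0,-7.5],"rot":[0,0,0]},
    {"offset":[0,0,-9.5],"rot":[0,0,0]},
    {"offset":[0,0,-10.5],"rot":[0,0,0]},
    {"offset":[0,0,-11],"rot":[0,0,0]},
    {"offset":[0,0,-11],"rot":[0,0,0]},
    {"offset":[0,0,-11],"rot":[0,0,0]},
  ],
)

```text
time: 32.5
position: [0.6172, -0.0735, 0.0875]
tool_rot: [0.983, 0.184, 0.001, 0.0]
ft_force: [0.2, -0.0, -0.3]
grip_width: 0.0681
grip_force: 0.0
```

Emit:
apply_moves(
  series=[
    {"offset":[0,0,0],"rot":[0,0,0]},
    {"offset":[0,0,0],"rot":[0,0,0]},
    {"offset":[0,0,0],"rot":[0,0,0]},
    {"offset":[0,0,0],"rot":[0,0,0]},
    {"offset":[0,0,0],"rot":[0,0,0]},
    {"offset":[0,0,0],"rot":[0,0,0]},
    {"offset":[0,0,0],"rot":[0,0,0]},
    {"offset":[0,0,0],"rot":[0,0,0]},
  ],
  hand=0,
)

```text
time: 33.3
position: [0.6166, -0.0735, 0.0867]
tool_rot: [0.983, 0.184, 0.0, 0.0]
ft_force: [-0.4, 0.0, 1.6]
grip_width: 0.0376
grip_force: 20.0
```

The green seat is at (.4567, .0783): dx -16, dy 15.2.

Emit:
apply_moves(
  series=[
    {"offset":[0,0,0.5],"rot":[0,0,0]},
    {"offset":[0,0,1.5],"rot":[0,0,0]},
    {"offset":[0,0,3.5],"rot":[0,0,0]},
    {"offset":[0,0,5.5],"rot":[0,0,0]},
    {"offset":[0,0,7.5],"rot":[0,0,0]},
    {"offset":[0,0,9.5],"rot":[0,0,0]},
    {"offset":[0,0,10.7],"rot":[0,0,0]},
    {"offset":[-0.6,0.6,11],"rot":[0,0,0]},
    {"offset":[-2,1.9,11],"rot":[0,0,0]},
    {"offset":[-3.8,3.6,11],"rot":[0,0,0]},
    {"offset":[-5.8,5.5,11],"rot":[0,0,0]},
    {"offset":[-7.8,7.4,11],"rot":[0,0,0]},
    {"offset":[-9.8,9.3,11],"rot":[0,0,0]},
    {"offset":[-11.8,11.2,11],"rot":[0,0,0]},
    {"offset":[-13.8,13.1,11],"rot":[0,0,0]},
    {"offset":[-15.2,14.4,11],"rot":[0,0,0]},
    {"offset":[-16,15.2,11],"rot":[0,0,0]},
    {"offset":[-16,15.2,11],"rot":[0,0,0]},
    {"offset":[-16,15.2,11],"rot":[0,0,0]},
    {"offset":[-16,15.2,11],"rot":[0,0,0]},
  ],
)

```text
time: 35.3
position: [0.4579, 0.0779, 0.1967]
tool_rot: [0.983, 0.184, 0.001, 0.0]
ft_force: [0.3, 0.1, -0.3]
grip_width: 0.0375
grip_force: 20.0
```

Emit:
apply_moves(
  series=[
    {"offset":[0,0,0],"rot":[0,0,0]},
    {"offset":[0,0,-1],"rot":[0,0,0]},
    {"offset":[0,0,-3],"rot":[0,0,0]},
    {"offset":[0,0,-5],"rot":[0,0,0]},
    {"offset":[0,0,-7],"rot":[0,0,0]},
    {"offset":[0,0,-8.5],"rot":[0,0,0]},
    {"offset":[0,0,-9.5],"rot":[0,0,0]},
    {"offset":[0,0,-10],"rot":[0,0,0]},
    {"offset":[0,0,-10.3],"rot":[0,0,0]},
    {"offset":[0,0,-10.6],"rot":[0,0,0]},
    {"offset":[0,0,-10.8],"rot":[0,0,0]},
    {"offset":[0,0,-10.9],"rot":[0,0,0]},
    {"offset":[0,0,-11],"rot":[0,0,0]},
    {"offset":[0,0,-11],"rot":[0,0,0]},
    {"offset":[0,0,-11],"rot":[0,0,0]},
  ],
)

```text
time: 36.8
position: [0.4566, 0.0785, 0.0867]
tool_rot: [0.983, 0.184, 0.0, 0.0]
ft_force: [0.3, 0.3, -0.4]
grip_width: 0.0372
grip_force: 20.0
```

Emit:
apply_moves(
  series=[
    {"offset":[0,0,0],"rot":[0,0,0]},
    {"offset":[0,0,0],"rot":[0,0,0]},
    {"offset":[0,0,0],"rot":[0,0,0]},
    {"offset":[0,0,0],"rot":[0,0,0]},
    {"offset":[0,0,0],"rot":[0,0,0]},
    {"offset":[0,0,0],"rot":[0,0,0]},
  ],
  hand=0.78,
)

```text
time: 37.4
position: [0.4565, 0.0785, 0.0866]
tool_rot: [0.983, 0.184, -0.0, -0.0]
ft_force: [0.6, 0.4, 0.2]
grip_width: 0.0671
grip_force: 0.0
```

Emit:
apply_moves(
  series=[
    {"offset":[0,0,1],"rot":[0,0,0]},
    {"offset":[0,0,3],"rot":[0,0,0]},
    {"offset":[0,0,6],"rot":[0,0,0]},
    {"offset":[0,0,9],"rot":[0,0,0]},
    {"offset":[0,0,12],"rot":[0,0,0]},
    {"offset":[0,-2,14],"rot":[0,0,0]},
    {"offset":[0,-5,15],"rot":[0,0,0]},
    {"offset":[0,-8.5,15],"rot":[0,0,0]},
    {"offset":[0,-12,15],"rot":[0,0,0]},
    {"offset":[0,-15.5,15],"rot":[0,0,0]},
    {"offset":[0,-19,15],"rot":[0,0,0]},
    {"offset":[0,-22.5,15],"rot":[0,0,0]},
    {"offset":[0,-26,15],"rot":[0,0,0]},
    {"offset":[0,-29,15],"rot":[0,0,0]},
    {"offset":[0,-31,15],"rot":[0,0,0]},
    {"offset":[0,-32,15],"rot":[0,0,0]},
    {"offset":[0,-32,15],"rot":[0,0,0]},
    {"offset":[0,-32,15],"rot":[0,0,0]},
    {"offset":[0,-32,15],"rot":[0,0,0]},
    {"offset":[0,-32,15],"rot":[0,0,0]},
  ],
)

```text
time: 39.4
position: [0.4564, -0.2403, 0.2366]
tool_rot: [0.983, 0.185, -0.0, -0.0]
ft_force: [-0.1, -0.3, 0.7]
grip_width: 0.0675
grip_force: 0.0
```

```bash
python3 - <<'E'
from h import *
snap()
for n in("scene","top"):
  u=proj(n,[.536,.002,.05]).astype(int); cv2.imwrite(f"pics/end_{n}.png",cv2.resize(vision.imgs[n][u[1]-100:u[1]+100,u[0]-110:u[0]+110],None,fx=2.5,fy=2.5)[:,:,::-1])
E
```

```text
(no output)
```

View pics/end_scene.png

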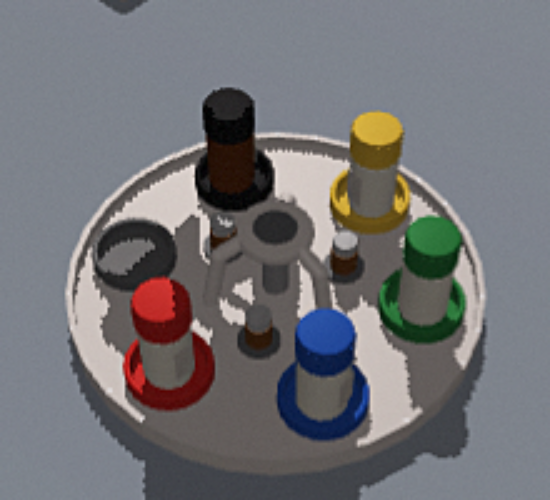

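View pics/end_top.png

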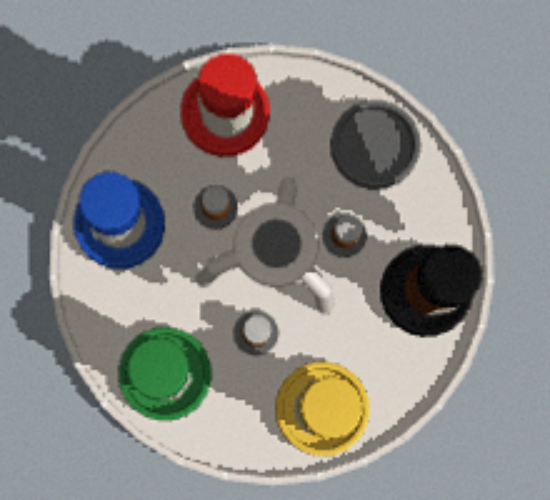

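Every bottle stands upright in the seat of its colour. In the scene crop red is at (165,340), blue at (323,370), green at (428,280) and yellow at (375,165). The grey seat is empty, the wash bottle hasn't moved, and the gripper is clear.

```bash
python3 -c "from rig import hand_in; print(hand_in())"
```

```text
the job is handed in; nothing more can be done
None
```

The job is handed in: the final pictures show all four bottles upright in the seats of their cap colours, the wash bottle left in the black seat and the arm clear, after about 39.5 s of robot time.

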